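# Shut and lock the gas, then open the cleaning spirit

### The arm

A 6-joint arm with a two-finger parallel gripper is mounted at the origin on the work surface. World frame = base frame: x ahead of the robot, y to its left, z up, the work surface at z = 0. Lengths are in m, angles in rad, forces in N, time in s.
With the tool pointing down it reaches from about 0.3 to 0.775 m from the base axis. Payload 14.6 kg.
Tool frame: the origin (TCP) lies midway between the tips of the shut fingers; the grasp point (between the pads) lies 19 mm behind it (ctrl.grip_depth is the z of the grasp point in the tool frame, in m); z points along the fingers, y is the line along which they close (so a half turn about z gives the same grasp; the last joint's range is limited). The gripper opens to 94 mm and grips with 3 to 60 N. Pads are 16 mm wide; open, the fingers measure 119 mm over their backs; the gripper's body (75 mm by 177 mm) begins 78 mm behind the grasp point.
Start: joints at [1.269, 0.3, 1.521, -0, 1.321, -0.067], TCP at [0.128, 0.535, 0.181] pointing down, gripper open.
Joint ranges: [-3.03, 3.03], [-0.79, 2.21], [0.23, 2.52], [-1.04, 4.18], [0, 3.07], [-2.55, 2.55]. Speed limits (rad/s): [2.22, 2.22, 2.57, 3.14, 3.14, 3.14].

### API

Orientations are given as [roll, pitch, yaw] about the fixed x, y, z axes, in that order (R = Rz(yaw) Ry(pitch) Rx(roll)).
In Python, from station import ctrl gives the robot as it stands. The module is installed in compiled form; this text tells all that it offers.
- The arm moves only by the tool carry_out, never from a script. Its argument "commands" is a list of rows, each a list of 3 entries, a list of its own where there are three numbers: the closure, from 0 (fully open) to 1 (shut), then the shift along the tool's x, y, z in mm, then the turn, a rotation vector about the tool's x, y, z in rad. In form: [[gripper, [tx, ty, tz], [wx, wy, wz]], ...]. A call has 1 to 10 rows; each row shifts and turns the commanded pose from where the row before left it, along the tool's axes as they then stand; what a row does not reach is not made up. A row lasts 1/8 s, in which the tool goes at most 62.5 mm and 10.7 degrees, less where a joint would pass 70% of its speed; a pose out of reach is approached as far as the arm can. A call with a gripper value outside its range is refused whole. The fingers move at their own pace and stop on an object; "squeeze" is the grip in N (left out, the last holds). Time passes only in rows, so rows that do not move let the fingers close. It gives the time, the measured TCP pose, the force, the opening and the grip force at its end, in the units of the state.
- ctrl.get_obs(): the state, without advancing time (a new reading comes with each control period).
- ctrl.camera(name): name is "side" or "top" or "wrist"; returns a dict with "img" (384x512x3 uint8, blue, green, red), "camera_matrix" (3x3 intrinsics, pixels), "rvec" (rotation vector, rad) and "tvec" (3), from world to camera coordinates, as OpenCV has them. Camera axes: x right, y down, z forward; pixel columns grow to the right and rows downward; lengths in m; the calibration is good to about 2 mm. A picture is of the moment at which its call begins. There is no depth.
- ctrl.hand_in(): hands the job in; it is judged then, once.
Trained networks look in the newest picture that a camera, given by its name, has taken for a name from the list of things; names that differ only in an ending like _2 or _b are one class to them, and where a whole thing is asked for, a point or a joint stands for the part that bears it (a point fixed in the world has none). Each returns a list of dicts, best first, with "score" (0 to 1); they miss things now and then, are a little off and sometimes report something else, mostly with a low value. They report only what shows in the picture. A call takes as long as a camera call. They do not tell look-alikes from the thing itself.
- ctrl.outline_of(thing, camera): "region" (384x512 bool, what is visible of it).
- ctrl.place_of(thing, camera): "at" ([x, y, z] in m, in world coordinates, good to about 4 mm: a listed point, or the origin of a listed thing).
The state is a dict: "time_s": time; "qpos": joint angles; "joint_vel": joint speeds; "tau": joint torques, N m; "ee_pos": TCP position; "eef_rot": TCP orientation; "force": force on the tool from outside, world axes, zero at the start; "moment": the same for the moment, N m; "grip_width": finger opening in m; "grip_force": force on a finger pad.
Only numpy, scipy, OpenCV 4.12 (cv2) and the standard library are available. Lean on these libraries where they do the work, as an engineer would, in place of code of your own. Each camera call takes 0.05 s, during which the arm holds its last target. There are 200 camera calls.

### The job

The empty pump bottle is to be refilled with flammable cleaning spirit, so first make the stove safe: turn the black gas knob until its white pointer lines up with the white mark, then slide the yellow lock fork fully home over it. Then, with the spirit bottle's safety cap pushed down, twist it anticlockwise (seen from above) about a sixth of a turn until it is free, and lift it straight up off the bottle. Finish while still holding the cap, level and still, about 8 cm straight above where it sat; do not shift or tip the moka pot, canister, pump bottle or cup.

Things in the scene. Friction and masses are not known exactly. Their poses are not given: they have to be found in the camera images.
- stove: White flat gas stove, fixed, 280 mm (x) by 300 mm (y) by 50 mm high; origin at the centre of its underside, z up. Moka pot on its far (+x) half; on a grey strip along its near (-x) edge the gas knob (axis at x -105, y -90 mm) and the lock fork, which slides along -y to the knob. White closed mark: a line on the strip, 33 to 51 mm to the -y side of the knob's axis.
- knob_grip (a point): Point on the gas knob's axis, 29 mm above the stove's top. Black disc 56 mm across, its top 9 mm above the stove's top, with an upright bar on it: 16 mm thick, 48 mm long, bar top 10 mm above this point. The point turns with the knob: y along the bar (the -y end is the pointer with the white stripe), x across it.
- gas_knob (a joint): Angle of the gas knob, rad: 0 = pointer on the white closed mark (bar along the stove's y axis); positive = open, anticlockwise from above. Starts at 0.6 to 1.2, range -0.3 to 1.6, so no stop at the mark; stays where left (friction 0.05 N m). The fork passes over the bar only when the knob is within about 0.15 rad of 0.
- lock_tab (a point): Point in the yellow upright post of the lock fork: square 14 mm by 14 mm, from 71 to 103 mm above the work surface, this point at 90 mm. Axes as the stove's. Two flat yellow prongs reach 62 mm from this point towards the knob, 24 mm gap between them, 61 to 71 mm above the work surface.
- lock (a joint): Slide of the lock fork, m: 0 = parked (start), post 130 mm from the knob's axis; 0.060 = fully home (end stop), post 70 mm from it, prongs on both sides of the knob's bar. Grows along the stove's -y; needs about 1.5 N; stays where left.
- bottle: Blue square bottle of cleaning spirit, 82 mm wide, standing in a clear tray 150 mm by 130 mm and held fast (fixed; it neither slides nor turns). Origin at the centre of its underside on the work surface, z up through the neck. Its x axis is the direction of the cap's orange bar when locked.
- bottle_mouth (a point): Centre of the top rim of the bottle's white neck, 152 mm above the work surface, under the cap. Axes as the bottle's. A sprung grey seal plug in it pushes the cap up.
- cap: White push-and-turn cap, 58 mm across, 35 to 60 g. Origin: centre of its underside, 134 mm above the work surface when locked; x along its orange bar, z up. Flat top at 31 mm. Push it down 6 to 7 mm (spring 4 N, plus 0.9 N per mm; stop at 8 mm) and, still pushing, turn it anticlockwise seen from above: free from 45 to 75 degrees (aim at 60), then it lifts off. Unpushed it does not turn.
- cap_bar (a point): Centre of the upright orange grip bar across the cap's top: 50 mm long (x), 14 mm thick (y), 28 mm high; this point is 14 mm above the cap's flat top, 179 mm above the work surface when locked. Turns with the cap.
- moka_pot: Red enamel moka pot with black handle, 82 mm across, 149 mm tall, standing on the stove's burner grid (70 mm above the work surface); origin at the centre of its underside. Leave alone.
- canister: Red enamel sugar canister with a clip latch, 100 mm across, 137 mm tall; origin at the centre of its underside. Leave alone.
- pump_bottle: Empty stainless steel pump bottle, 64 mm across, 188 mm tall; origin at the centre of its underside. Leave alone.
- cup: White ceramic cup, 76 mm across, 85 mm tall, with a wooden stirring stick standing out to 168 mm; origin at the centre of its underside. Leave alone.
Things that resemble listed ones, but are neither listed nor needed, are in the scene too. There is more than one size of the cap; the one meant has the size given above. Leave any brown look-alike of the bottle alone.

How it is judged:
On the way, in this order (a step that is already met when the one before it is completed fails the run):
1. the gas knob is set to the closed mark (within 0.2 rad) (value of joint gas_knob between -0.2 and 0.2 rad), for 0.2 s.
2. the lock fork is fully home (at least 54 of its 60 mm) with the knob still at the mark (all of step 1 and value of joint lock above 0.054 m), for 0.2 s.
3. the cap is pushed down by at least 4 mm, not yet turned (z of cap in the frame of bottle between 0.122 and 0.13 m and angle between the x axis of cap and the x axis of bottle, either way round below 0.35 rad), for 0.05 s.
4. the cap is turned free (at least 40 degrees), still on the neck (angle between the x axis of cap and the x axis of bottle, either way round above 0.7 rad and z of cap in the frame of bottle below 0.144 m and horizontal distance between cap and bottle below 0.008 m), for 0.05 s.
At the end, for the whole second after the job is handed in: Knob within 0.2 rad of the mark, fork at least 54 of 60 mm home. Cap held still in the fingers, not touching the bottle, level within 0.25 rad, 50 to 130 mm above where it sat, within 30 mm of the bottle's axis. Moka pot, canister, pump bottle, cup upright, moved less than 30 mm (all of step 2 and z of cap in the frame of bottle between 0.184 and 0.264 m and horizontal distance between cap and bottle below 0.03 m and angle between cap's own z axis and vertical below 0.25 rad and linear speed of cap below 0.03 m/s and contact force between cap and the fingers above 1 N and contact force between cap and bottle below 0.05 N and distance of each of moka_pot, canister, pump_bottle, cup from where it was at the start of the episode below 0.03 m and angle between each of moka_pot, canister, pump_bottle, cup's own z axis and vertical below 0.2 rad); the arm keeps its last pose, push and grip.
It fails at once if the moka pot is shifted more than 30 mm or tipped (distance of moka_pot from where it was at the start of the episode above 0.03 m or angle between moka_pot's own z axis and vertical above 0.35 rad).
It fails at once if the canister is shifted more than 30 mm or tipped (distance of canister from where it was at the start of the episode above 0.03 m or angle between canister's own z axis and vertical above 0.35 rad).
It fails at once if the pump bottle is shifted more than 30 mm or tipped (distance of pump_bottle from where it was at the start of the episode above 0.03 m or angle between pump_bottle's own z axis and vertical above 0.35 rad).
It fails at once if the cup is shifted more than 30 mm or tipped (distance of cup from where it was at the start of the episode above 0.03 m or angle between cup's own z axis and vertical above 0.35 rad).
It also fails if it takes over 69 s, if anything falls off the work surface, if the arm or the gripper's body presses on something with over 40 N, if the wrist force passes 120 N, or if a joint passes its speed limit or range.

## Working session

There is one attempt and no reset: what is moved stays moved. The work goes in short steps, Python scripts to look and compute and a tool call to move; the robot and the scene stay as the last step left them, time stands still between calls to the robot, and variables do not carry over. Pictures are saved under pics/ and viewed, at most 12 in all, crops included, and the job is handed in when it is done.

Besides the shell and the picture viewer there is one more tool, called after "Request:" as name(argument=value, ...), one argument or row to a line, values as JSON. carry_out: Moves the arm, as the interface text tells. Its arguments: {"type":"object","properties":{"commands":{"type":"array","items":{"type":"array"}},"squeeze":{"type":"number"}},"required":["commands"]}

```bash
mkdir -p pics
cat > h.py <<'E'
from station import ctrl
import numpy as np, cv2
def proj(c,P):
    return cv2.projectPoints(np.float64(P).reshape(-1,1,3),c["rvec"],c["tvec"],c["camera_matrix"],None)[0].reshape(-1,2)
def onplane(c,px,z):
    K=c["camera_matrix"];R=cv2.Rodrigues(c["rvec"])[0];t=np.ravel(c["tvec"])
    d=R.T@np.linalg.solve(K,[px[0],px[1],1.]);o=-R.T@t
    return o+d*(z-o[2])/d[2]
E
python3 - <<'E'
from h import *
ims=[]
for n in ["top","side"]:
    c=ctrl.camera(n);ims.append(c["img"]);cv2.imwrite(f"pics/{n}0.png",cv2.resize(c["img"],(800,600),interpolation=cv2.INTER_CUBIC))
    for t in ["stove","knob_grip","lock_tab","bottle","bottle_mouth","cap","cap_bar","moka_pot","canister","pump_bottle","cup"]:
        for r in ctrl.place_of(t,n): print(n,t,round(r["score"],2),np.round(r["at"],3),proj(c,r["at"]).round()[0])
o=ctrl.get_obs();print(o["ee_pos"],o["eef_rot"],o["grip_width"],ctrl.grip_depth)
E
```

```text
top stove 0.7 [ 0.627  0.269 -0.002] [148. 165.]
top knob_grip 0.88 [0.514 0.192 0.079] [168. 202.]
top lock_tab 0.65 [0.533 0.32  0.09 ] [119. 194.]
top bottle 0.69 [ 0.5   -0.224  0.003] [319. 210.]
top bottle 0.68 [ 0.38   0.014 -0.003] [235. 252.]
top bottle_mouth 0.72 [ 0.503 -0.226  0.152] [330. 206.]
top bottle_mouth 0.69 [0.377 0.006 0.148] [236. 256.]
top cap 0.91 [ 0.494 -0.386 -0.002] [375. 213.]
top cap 0.71 [ 0.498 -0.227  0.138] [329. 208.]
top cap_bar 0.87 [ 0.498 -0.38   0.068] [381. 211.]
top cap_bar 0.58 [ 0.496 -0.228  0.181] [333. 208.]
top moka_pot 0.86 [0.706 0.266 0.069] [144. 132.]
top canister 0.91 [ 0.721 -0.212 -0.001] [314. 135.]
top canister 0.27 [ 0.626  0.269 -0.003] [149. 165.]
top pump_bottle 0.88 [ 0.716 -0.077  0.001] [268. 136.]
top pump_bottle 0.67 [ 0.72 -0.21 -0.  ] [313. 135.]
top pump_bottle 0.3 [ 0.499 -0.23   0.137] [330. 208.]
top pump_bottle 0.18 [ 0.626  0.272 -0.004] [148. 165.]
top cup 0.84 [ 0.718 -0.332 -0.002] [355. 137.]
side stove 0.83 [ 0.633  0.264 -0.   ] [164. 327.]
side knob_grip 0.62 [0.521 0.19  0.077] [229. 285.]
side lock_tab 0.63 [0.529 0.319 0.092] [199. 345.]
side bottle 0.9 [ 0.498 -0.227 -0.002] [285. 175.]
side bottle 0.89 [0.375 0.01  0.002] [317. 251.]
side bottle_mouth 0.7 [ 0.497 -0.226  0.15 ] [287. 129.]
side cap 0.64 [ 0.498 -0.225  0.132] [286. 135.]
side cap 0.62 [ 0.723 -0.077 -0.   ] [186. 198.]
side cap 0.55 [ 0.496 -0.384 -0.001] [296. 141.]
side cap 0.31 [ 0.715 -0.337 -0.   ] [221. 140.]
side cap_bar 0.83 [ 0.498 -0.223  0.175] [287. 121.]
side cap_bar 0.61 [ 0.495 -0.379  0.062] [297. 125.]
side moka_pot 0.73 [0.711 0.266 0.069] [118. 299.]
side canister 0.72 [ 0.719 -0.213  0.   ] [206. 165.]
side pump_bottle 0.57 [ 0.72  -0.077 -0.   ] [187. 198.]
side cup 0.91 [ 0.714 -0.336 -0.004] [222. 141.]
[0.12795293 0.53489363 0.18093477] [-3.14157730e+00  1.12306030e-06  2.90678857e+00] 0.09411185463330735 -0.0188
```

View pics/top0.png

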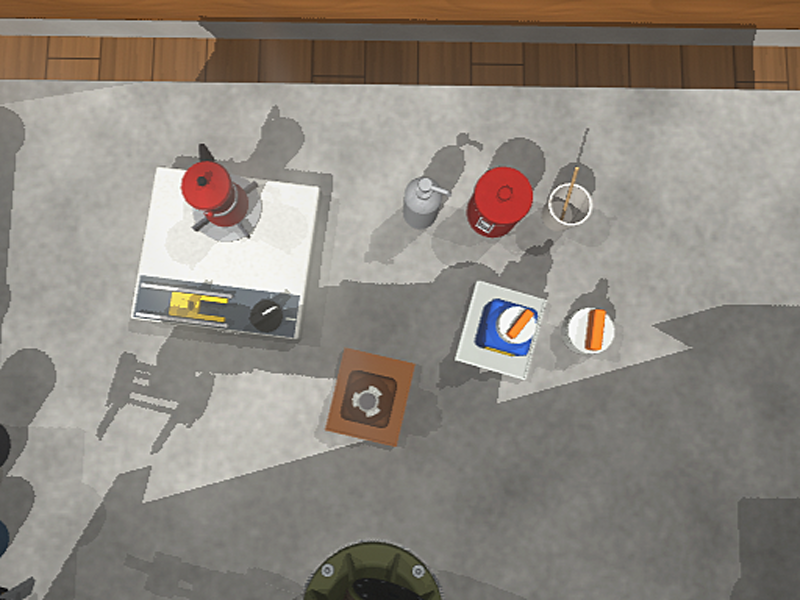

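View pics/side0.png

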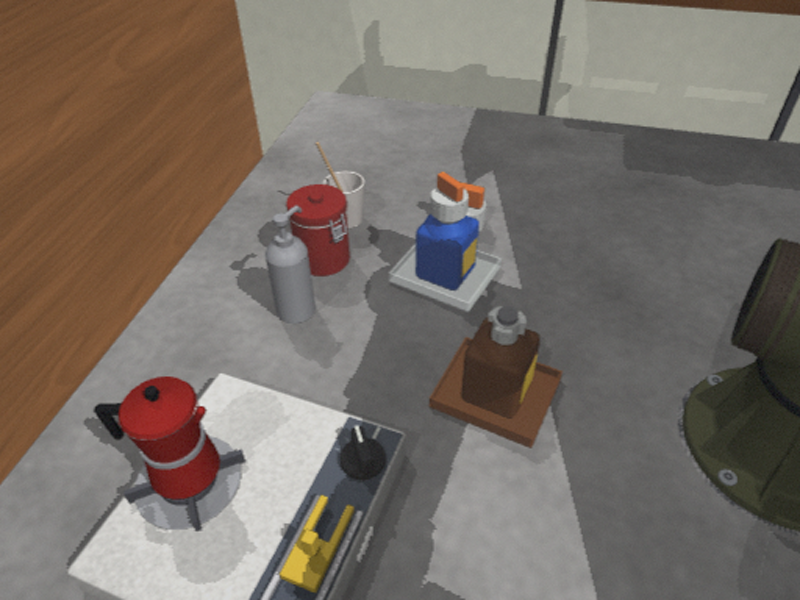

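The top view (800 px wide) shows the knob at (266,315) with its pointer up and to the right, and the fork at (190,303). The spirit bottle with the white and orange cap is at (517,325).

Look-alikes:
- Loose large cap at (592,330).
- Brown bottle without a cap at (370,400).

I choose the blue bottle's cap, plus the stove's only knob and fork. Next I measure the yaws and take one close crop.

Run:
```python
from h import *
c=ctrl.camera("top");im=c["img"]
hsv=cv2.cvtColor(im,cv2.COLOR_BGR2HSV)
def rect(mask,z):
    ys,xs=np.nonzero(mask);P=np.array([onplane(c,(x,y),z)[:2] for x,y in zip(xs,ys)],np.float32)
    return P,cv2.minAreaRect(P)
r=ctrl.outline_of("stove","top")[0]["region"];P,R=rect(r,0.05);print("stove",R)
H=hsv.astype(int)
yel=(abs(H[...,0]-26)<6)&(H[...,1]>150)&(H[...,2]>100);yel[:, :100]=0;yel[:,160:]=0;yel[:180]=0;yel[215:]=0
P,R=rect(yel,0.071);print("fork",R,yel.sum())
org=(abs(H[...,0]-12)<7)&(H[...,1]>170)&(H[...,2]>120)
m=org.copy();m[:, :310]=0;m[:,348:]=0;m[:185]=0;m[230:]=0
P,R=rect(m,0.193);print("bar",R,m.sum(),P.mean(0)); d=P-P.mean(0);w,v=np.linalg.eigh(d.T@d);print(np.arctan2(v[1,1],v[0,1]))
bl=(abs(H[...,0]-112)<14)&(H[...,1]>150);bl[:,:290]=0;bl[:,350:]=0;P,R=rect(bl,0.10);print("blue",R,bl.sum())
w=(H[...,2]>150)&(H[...,1]<60);w[:,:158]=0;w[:,184:]=0;w[:190]=0;w[214:]=0
n,l,s,ce=cv2.connectedComponentsWithStats(w.astype(np.uint8))
for i in range(1,n):
    P,R=rect(l==i,0.089);print("white",s[i],R)
    d=P-P.mean(0);ww,v=np.linalg.eigh(d.T@d);print(P.mean(0),np.arctan2(v[1,1],v[0,1]))
a=cv2.resize(im[175:225,100:200],(800,400),interpolation=cv2.INTER_CUBIC)
b=cv2.resize(im[175:250,280:400],(320,200),interpolation=cv2.INTER_CUBIC)
o=np.zeros((600,800,3),np.uint8);o[:400]=a;o[400:,:320]=b;cv2.imwrite("pics/crop.png",o)
```

```text
stove ((0.4981982111930847, -0.21845309436321259), (0.133005753159523, 0.1508413404226303), 72.97083282470703)
fork ((0.5292527079582214, 0.30599498748779297), (0.09572058916091919, 0.04076552018523216), 83.56791687011719) 204
bar ((0.4978565275669098, -0.22388014197349548), (0.012943468056619167, 0.05059557780623436), 51.19868469238281) 116 [ 0.49810705 -0.22410816]
2.462503
blue ((0.4976847171783447, -0.2250158041715622), (0.08005091547966003, 0.0833955854177475), 75.27950286865234) 400
white [173 190   1   1   1] ((0.5446926355361938, 0.17826201021671295), (0.0, 0.0), 0.0)
[0.54469264 0.17826201] 1.5707964
white [168 196   9   6  16] ((0.5226316452026367, 0.1805594265460968), (0.003721455577760935, 0.0247450303286314), 34.904632568359375)
[0.5228457  0.18033178] 2.1459131
white [182 197   1   1   1] ((0.5263322591781616, 0.15379631519317627), (0.0, 0.0), 0.0)
[0.52633226 0.15379632] 1.5707964
white [183 203   1   2   2] ((0.5091037750244141, 0.1506107747554779), (0.0026520797982811928, 0.0), -178.21817016601562)
[0.5091038  0.15061077] -3.110494
white [162 213   3   1   3] ((0.48334652185440063, 0.2025478482246399), (5.456968210637569e-10, 0.0052705733105540276), 0.697216808795929)
[0.48334655 0.20254786] 1.5829651
```

View pics/crop.png

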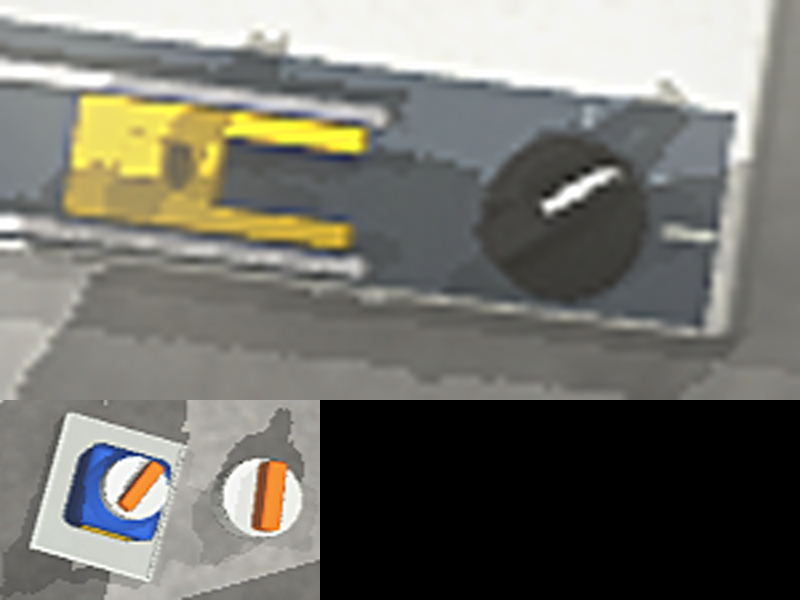

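The crop shows the knob's white stripe from (545,210) to (620,172), about 0.69 rad open from the mark at (690,235). The fork post is at (180,155). The blue bottle's cap sits on the bottle, and the loose cap beside it is larger, so my choice holds. I go above the knob first.

Request:
carry_out(
  commands=[
    [0,[0,0,0],[0,0,0.152]],
    [0,[0,0,0],[0,0,0.152]],
    [0,[0,0,0],[0,0,0.152]],
    [0,[0,0,0],[0,0,0.152]],
    [0,[0,0,0],[0,0,0.153]],
    [0,[-40,11,0],[0,0,0]],
    [0,[-40,11,0],[0,0,0]],
    [0,[-40,11,0],[0,0,0]],
    [0,[-40,11,0],[0,0,0]],
    [0,[-40,11,0],[0,0,0]],
  ],
  squeeze=20,
)

```text
time_s: 2.55
ee_pos: [0.2838, 0.396, 0.1811]
eef_rot: [3.141, -0.0, 2.146]
force: [0.7, -0.2, -0.5]
grip_width: 0.0943
grip_force: 0.0
```

Request:
carry_out(
  commands=[
    [0,[-45,12,0],[0,0,0]],
    [0,[-45,12,0],[0,0,0]],
    [0,[-45,12,0],[0,0,0]],
    [0,[-45,12,0],[0,0,0]],
    [0,[-40,12,0],[0,0,0]],
    [0,[-40,12,0],[0,0,0]],
    [0,[-40,12,0],[0,0,0]],
    [0,[0,0,0],[0,0,0]],
    [0,[0,0,0],[0,0,0]],
  ],
)

```text
time_s: 3.68
ee_pos: [0.5162, 0.1911, 0.1808]
eef_rot: [-3.141, -0.0, 2.146]
force: [-0.0, -0.5, 1.1]
grip_width: 0.0938
grip_force: 0.0
```

Run:
```python
from h import *
c=ctrl.camera("wrist");o=ctrl.get_obs();print(o["ee_pos"],o["eef_rot"],o["time_s"])
for t in ["knob_grip","lock_tab"]:
    for r in ctrl.place_of(t,"wrist"): print(t,r["score"],np.round(r["at"],4))
im=c["img"].copy()
k=np.array([.5163,.1907]);d=np.array([np.cos(-.996),np.sin(-.996)])
for P in [[*k,.089],[*(k+.024*d),.089],[.531,.320,.103]]:
    p=proj(c,P)[0];print(p)
    if abs(p).max()<2000: cv2.circle(im,(int(p[0]),int(p[1])),4,(0,0,255),1)
cv2.imwrite("pics/w1.png",im)
```

```text
[0.51601096 0.19143131 0.18096246] [-3.14153494e+00 -1.64791789e-04  2.14635601e+00] 3.725
knob_grip 0.79 [0.5173 0.1901 0.0798]
lock_tab 0.55 [0.5302 0.3198 0.0895]
[254.47559576 188.16293932]
[254.48187566 211.95520936]
[353.43954958  75.59758545]
```

View pics/w1.png

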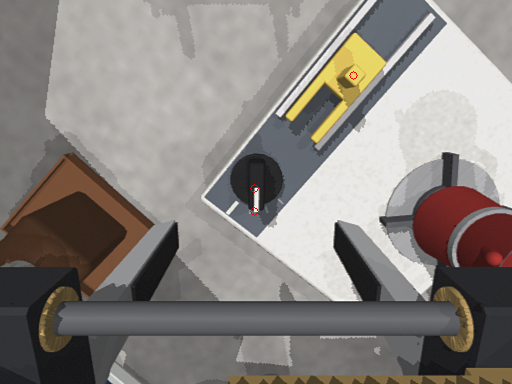

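The wrist view has the bar upright at (255,185), where I predicted it, and the fork post at (353,76), also as predicted. I descend, grip and turn.

Request:
carry_out(
  commands=[
    [0,[0,0,30],[0,0,0]],
    [0,[0,0,30],[0,0,0]],
    [0,[0,0,25],[0,0,0]],
    [0,[0,0,15],[0,0,0]],
    [0,[0,0,13],[0,0,0]],
    [1,[0,0,0],[0,0,0]],
    [1,[0,0,0],[0,0,0]],
    [1,[0,0,0],[0,0,0]],
    [1,[0,0,0],[0,0,0]],
    [1,[0,0,0],[0,0,0]],
  ],
  squeeze=20,
)

```text
time_s: 5.08
ee_pos: [0.5166, 0.1909, 0.0681]
eef_rot: [3.141, 0.0, 2.146]
force: [1.3, -0.9, -0.7]
grip_width: 0.0476
grip_force: 0.0
```

Request:
carry_out(
  commands=[
    [1,[0,0,0],[0,0,0]],
    [1,[0,0,0],[0,0,0]],
    [1,[0,0,0],[0,0,0.115]],
    [1,[0,0,0],[0,0,0.115]],
    [1,[0,0,0],[0,0,0.115]],
    [1,[0,0,0],[0,0,0.115]],
    [1,[0,0,0],[0,0,0.115]],
    [1,[0,0,0],[0,0,0.112]],
    [1,[0,0,0],[0,0,0]],
    [1,[0,0,0],[0,0,0]],
  ],
)

```text
time_s: 6.32
ee_pos: [0.5165, 0.1909, 0.0679]
eef_rot: [-3.142, 0.0, 1.461]
force: [0.6, 0.6, -0.3]
grip_width: 0.0003
grip_force: 0.0
```

Run:
```python
from h import *
c=ctrl.camera("wrist");t=ctrl.camera("side");o=ctrl.get_obs();print(o["ee_pos"],o["grip_width"],o["grip_force"],o["time_s"])
s=cv2.resize(t["img"][230:384,130:330],(520,400))
O=np.zeros((400,800,3),np.uint8);O[:,:520]=s;O[:210,520:]=cv2.resize(c["img"],(280,210))
cv2.imwrite("pics/s2.png",O)
```

```text
[0.51652038 0.19089553 0.06794142] 0.0007367581311034054 0.0 6.425
```

View pics/s2.png

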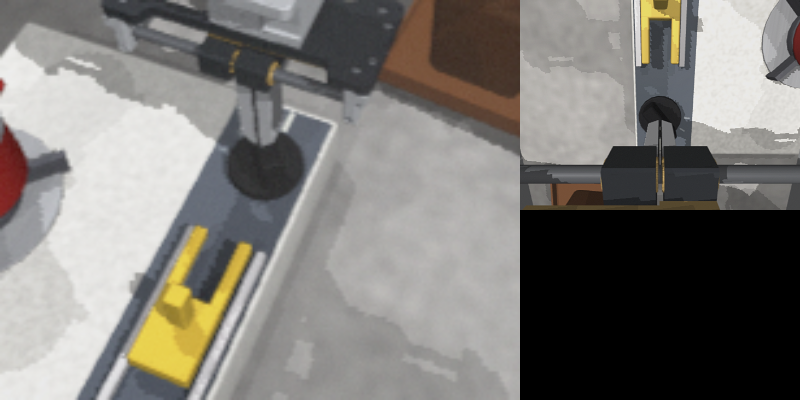

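The side view shows the fingers fully shut over the disc with no bar between them, so the grasp missed. I open, lift and look.

Request:
carry_out(
  commands=[
    [0,[0,0,0],[0,0,0]],
    [0,[0,0,0],[0,0,0]],
    [0,[0,0,0],[0,0,0]],
    [0,[0,0,0],[0,0,0]],
    [0,[0,0,0],[0,0,0]],
    [0,[0,0,-30],[0,0,0]],
    [0,[0,0,-40],[0,0,0]],
    [0,[0,0,-40],[0,0,0]],
    [0,[0,0,0],[0,0,0]],
  ],
)

```text
time_s: 7.55
ee_pos: [0.5177, 0.1912, 0.1809]
eef_rot: [3.137, -0.002, 1.459]
force: [-0.5, -0.2, -0.7]
grip_width: 0.0871
grip_force: 0.0
```

Run:
```python
from h import *
c=ctrl.camera("wrist");t=ctrl.camera("side");o=ctrl.get_obs();print(o["ee_pos"],o["grip_width"],o["time_s"])
for n in ["wrist"]:
    for r in ctrl.place_of("knob_grip",n): print(n,r["score"],np.round(r["at"],4))
print(proj(c,[[*o["ee_pos"][:2],.089],[*o["ee_pos"][:2],.059],o["ee_pos"]]))
print(proj(t,[[*o["ee_pos"][:2],.089],[*o["ee_pos"][:2],.059],o["ee_pos"]]))
O=np.zeros((400,800,3),np.uint8);O[:,:400]=cv2.resize(c["img"][100:260,170:330],(400,400),interpolation=cv2.INTER_CUBIC)
x=t["img"][240:340,180:280];O[:,400:]=cv2.resize(x,(400,400),interpolation=cv2.INTER_CUBIC)
cv2.imwrite("pics/s3.png",O)
```

```text
[0.51632431 0.1908183  0.17742564] 0.09278487438455064 7.65
wrist 0.62 [0.5161 0.1909 0.0767]
[[253.09096027 189.14806125]
 [253.17570142 182.0595845 ]
 [252.71076717 220.95067581]]
[[230.44684574 282.00702443]
 [231.27122055 291.05140868]
 [227.72722867 252.16955063]]
```

View pics/s3.png

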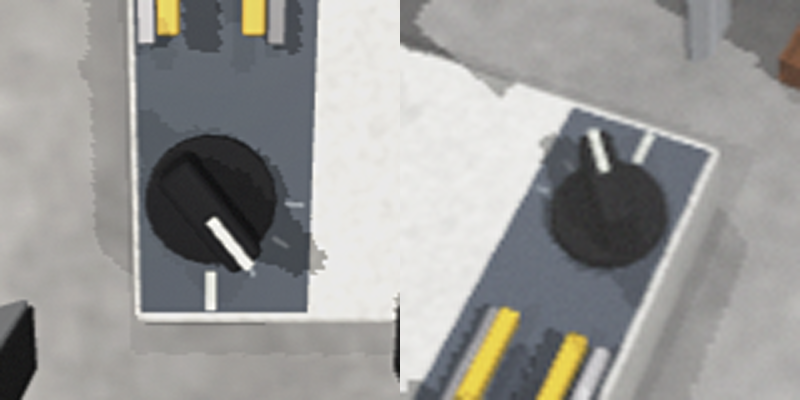

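The knob is unchanged, with its stripe about 0.7 rad from the mark at crop (210,290), and the bar is centred under the tool. I had started turning before the fingers closed. I retry and wait for closure.

Request:
carry_out(
  commands=[
    [0,[0,0,0],[0,0,-0.172]],
    [0,[0,0,0],[0,0,-0.172]],
    [0,[0,0,0],[0,0,-0.172]],
    [0,[0,0,0],[0,0,-0.171]],
    [0.5,[0,0,30],[0,0,0]],
    [0.5,[0,0,30],[0,0,0]],
    [0.5,[0,0,30],[0,0,0]],
    [0.5,[0,0,12],[0,0,0]],
    [0.5,[0,0,13],[0,0,0]],
    [0.5,[0,0,0],[0,0,0]],
  ],
  squeeze=20,
)

```text
time_s: 8.95
ee_pos: [0.5163, 0.1908, 0.0624]
eef_rot: [-3.141, -0.0, 2.146]
force: [-0.3, -0.6, -1.0]
grip_width: 0.0475
grip_force: 0.0
```

Request:
carry_out(
  commands=[
    [1,[0,0,0],[0,0,0]],
    [1,[0,0,0],[0,0,0]],
    [1,[0,0,0],[0,0,0]],
    [1,[0,0,0],[0,0,0]],
    [1,[0,0,0],[0,0,0]],
    [1,[0,0,0],[0,0,0]],
  ],
)

```text
time_s: 9.7
ee_pos: [0.5168, 0.191, 0.0632]
eef_rot: [3.141, 0.0, 2.146]
force: [1.2, 1.6, 3.1]
grip_width: 0.0151
grip_force: 20.0
```

Gripped at 15 mm with 20 N. Now I turn it.

Request:
carry_out(
  commands=[
    [1,[0,0,0],[0,0,0.115]],
    [1,[0,0,0],[0,0,0.115]],
    [1,[0,0,0],[0,0,0.115]],
    [1,[0,0,0],[0,0,0.115]],
    [1,[0,0,0],[0,0,0.115]],
    [1,[0,0,0],[0,0,0.115]],
    [1,[0,0,0],[0,0,0]],
    [1,[0,0,0],[0,0,0]],
  ],
)

```text
time_s: 10.7
ee_pos: [0.5164, 0.1909, 0.0631]
eef_rot: [-3.141, -0.0, 1.459]
force: [-1.9, -0.2, 5.8]
grip_width: 0.0149
grip_force: 20.0
```

Request:
carry_out(
  commands=[
    [0,[0,0,0],[0,0,0]],
    [0,[0,0,0],[0,0,0]],
    [0,[0,0,0],[0,0,0]],
    [0,[0,0,0],[0,0,0]],
    [0,[0,0,0],[0,0,0]],
    [0,[0,0,-30],[0,0,0]],
    [0,[0,0,-40],[0,0,0]],
    [0,[0,0,-45],[0,0,0]],
    [0,[0,0,0],[0,0,0]],
  ],
)

```text
time_s: 11.82
ee_pos: [0.5178, 0.1913, 0.1813]
eef_rot: [3.136, -0.002, 1.456]
force: [-0.9, -1.0, -0.0]
grip_width: 0.0937
grip_force: 0.0
```

Run:
```python
from h import *
c=ctrl.camera("wrist");o=ctrl.get_obs();print(o["ee_pos"],o["eef_rot"],o["grip_width"],o["time_s"])
for r in ctrl.place_of("knob_grip","wrist")+ctrl.place_of("lock_tab","wrist"): print(r["score"],np.round(r["at"],4))
g=c["img"].min(2)
def ax(m,z):
    ys,xs=np.nonzero(m);P=np.array([onplane(c,(x,y),z)[:2] for x,y in zip(xs,ys)],np.float32);d=P-P.mean(0);w,v=np.linalg.eigh(d.T@d);return P.mean(0),np.arctan2(v[1,1],v[0,1])%np.pi,len(P)
w=(g>150).astype(np.uint8);w[:,:200]=0;w[:,300:]=0;w[:140]=0;w[240:]=0
n,l,s,ce=cv2.connectedComponentsWithStats(w)
for i in range(1,n):
    if 15<s[i][4]<500: print(s[i],"at .089",ax(l==i,.089),"at .05",ax(l==i,.05))
cv2.imwrite("pics/s4.png",c["img"])
```

```text
[0.51692843 0.19102265 0.17894711] [ 3.13943033e+00 -9.00220908e-04  1.45589996e+00] 0.09382075999357034 11.875
0.92 [0.518  0.1896 0.0787]
0.93 [0.5297 0.3207 0.0893]
[252 188   4  36 144] at .089 (array([0.5149917 , 0.17432445], dtype=float32), np.float32(1.4548349), 144) at .05 (array([0.51354116, 0.16225192], dtype=float32), np.float32(1.454835), 144)
[259 231   9   7  33] at .089 (array([0.5215648, 0.1433376], dtype=float32), np.float32(0.7055769), 33) at .05 (array([0.5209809 , 0.12717807], dtype=float32), np.float32(0.7055795), 33)
[239 237   8   3  19] at .089 (array([0.49991372, 0.14162777], dtype=float32), np.float32(2.9676383), 19) at .05 (array([0.49647436, 0.12524267], dtype=float32), np.float32(2.967639), 19)
```

View pics/s4.png

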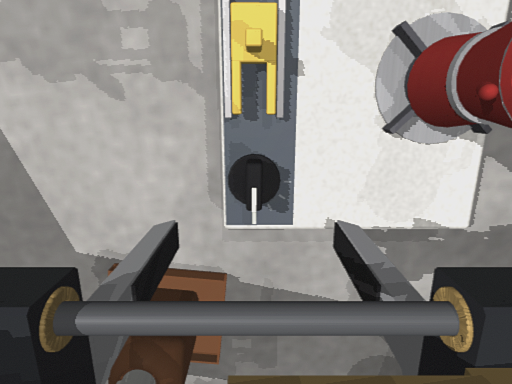

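The stripe now runs straight into the white mark at (254,190–225), so the knob is closed. I grip the fork post next.

Request:
carry_out(
  commands=[
    [0.4,[45,0,0],[0,0,0]],
    [0.4,[45,0,0],[0,0,0]],
    [0.4,[40,0,0],[0,0,0]],
    [0.4,[0,0,30],[0,0,0]],
    [0.4,[0,0,30],[0,0,0]],
    [0.4,[0,0,22],[0,0,0]],
    [0.4,[0,0,10],[0,0,0]],
    [0.4,[0,0,9],[0,0,0]],
    [1,[0,0,0],[0,0,0]],
    [1,[0,0,0],[0,0,0]],
  ],
  squeeze=20,
)

```text
time_s: 13.22
ee_pos: [0.5317, 0.3202, 0.0776]
eef_rot: [3.141, -0.001, 1.456]
force: [-0.1, 0.8, -0.5]
grip_width: 0.0399
grip_force: 0.0
```

Request:
carry_out(
  commands=[
    [1,[0,0,0],[0,0,0]],
    [1,[0,0,0],[0,0,0]],
    [1,[0,0,0],[0,0,0]],
    [1,[0,0,0],[0,0,0]],
    [1,[0,0,0],[0,0,0]],
  ],
)

```text
time_s: 13.85
ee_pos: [0.5314, 0.3201, 0.0771]
eef_rot: [3.142, -0.0, 1.456]
force: [-1.8, -0.2, 2.4]
grip_width: 0.013
grip_force: 20.0
```

Gripped at 13 mm. I drag it home.

Request:
carry_out(
  commands=[
    [1,[-10,0,0],[0,0,0]],
    [1,[-10,0,0],[0,0,0]],
    [1,[-10,0,0],[0,0,0]],
    [1,[-10,0,0],[0,0,0]],
    [1,[-10,0,0],[0,0,0]],
    [1,[-7,0,0],[0,0,0]],
    [1,[-4,0,0],[0,0,0]],
    [1,[0,0,0],[0,0,0]],
    [1,[0,0,0],[0,0,0]],
  ],
)

```text
time_s: 14.98
ee_pos: [0.5245, 0.2601, 0.0771]
eef_rot: [3.141, -0.001, 1.456]
force: [-2.1, 5.8, 3.4]
grip_width: 0.0128
grip_force: 20.0
```

Request:
carry_out(
  commands=[
    [0,[0,0,0],[0,0,0]],
    [0,[0,0,0],[0,0,0]],
    [0,[0,0,0],[0,0,0]],
    [0,[0,0,0],[0,0,0]],
    [0,[0,0,0],[0,0,0]],
    [0,[0,0,-35],[0,0,0]],
    [0,[0,0,-50],[0,0,0]],
    [0,[0,0,-50],[0,0,0]],
    [0,[0,0,-40],[0,0,0]],
    [0,[0,0,0],[0,0,0]],
  ],
)

```text
time_s: 16.23
ee_pos: [0.5253, 0.2598, 0.2551]
eef_rot: [3.137, -0.003, 1.456]
force: [0.3, -0.1, -1.3]
grip_width: 0.094
grip_force: 0.0
```

Run:
```python
from h import *
c=ctrl.camera("wrist");t=ctrl.camera("top");o=ctrl.get_obs();print(o["ee_pos"],o["eef_rot"],o["grip_width"],o["time_s"],o["qpos"])
for n in ["wrist"]:
  for r in ctrl.place_of("knob_grip",n)+ctrl.place_of("lock_tab",n): print(r["score"],np.round(r["at"],4))
cv2.imwrite("pics/s5.png",c["img"][:230])
```

```text
[0.52425854 0.25932997 0.25124311] [-3.14102182e+00  3.72946190e-04  1.45574215e+00] 0.09411050370508099 16.325 [ 3.96773371e-01  3.38528226e-01  1.30869027e+00 -4.57089026e-05
  1.49505449e+00  5.11831126e-01]
0.67 [0.5167 0.1923 0.0786]
0.67 [0.5237 0.2612 0.09  ]
```

View pics/s5.png

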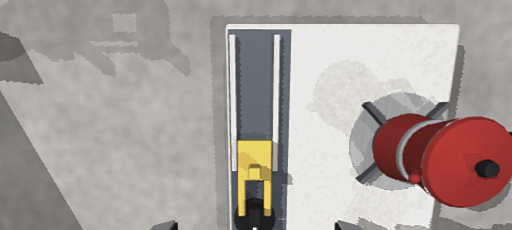

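The fork is home: the post is at (254,172), straddling the bar, and measures 70 mm from the knob. I go to the cap.

Request:
carry_out(
  commands=[
    [0,[-48,3,0],[0,0,0]],
    [0,[-48,3,0],[0,0,0]],
    [0,[-48,3,0],[0,0,0]],
    [0,[-48,3,0],[0,0,0]],
    [0,[-48,3,0],[0,0,0]],
    [0,[-48,3,0],[0,0,0]],
    [0,[-48,3,0],[0,0,0]],
    [0,[-48,3,0],[0,0,0]],
    [0,[-48,3,0],[0,0,0]],
    [0,[-48,2,0],[0,0,0]],
  ],
)

```text
time_s: 17.68
ee_pos: [0.4976, -0.2221, 0.2507]
eef_rot: [-3.14, -0.001, 1.456]
force: [1.3, -0.3, -0.2]
grip_width: 0.0942
grip_force: 0.0
```

Request:
carry_out(
  commands=[
    [0,[0,0,0],[0,0,0.178]],
    [0,[0,0,0],[0,0,0.178]],
    [0,[0,0,0],[0,0,0.178]],
    [0,[0,0,0],[0,0,0.178]],
    [0,[0,0,0],[0,0,0.178]],
    [0,[0,0,0],[0,0,0.178]],
    [0,[0,0,0],[0,0,0.178]],
    [0,[0,0,0],[0,0,0.178]],
    [0,[0,0,0],[0,0,0.178]],
    [0,[0,0,0],[0,0,0.178]],
  ],
)

```text
time_s: 18.92
ee_pos: [0.4978, -0.2206, 0.2506]
eef_rot: [-3.141, 0.002, -0.33]
force: [0.4, -0.4, -0.7]
grip_width: 0.0938
grip_force: 0.0
```

Request:
carry_out(
  commands=[
    [0,[0,0,0],[0,0,0.178]],
    [0,[0,0,0],[0,0,0.177]],
    [0,[0,0,0],[0,0,0]],
    [0,[0,0,0],[0,0,0]],
  ],
)

```text
time_s: 19.42
ee_pos: [0.498, -0.2206, 0.2514]
eef_rot: [3.141, 0.001, -0.675]
force: [-0.1, -0.2, 0.8]
grip_width: 0.0938
grip_force: 0.0
```

Run:
```python
from h import *
c=ctrl.camera("wrist");o=ctrl.get_obs();print(o["ee_pos"],o["eef_rot"],o["time_s"],o["qpos"][5])
for r in ctrl.place_of("cap_bar","wrist")+ctrl.place_of("bottle_mouth","wrist"): print(r["score"],np.round(r["at"],4))
H=cv2.cvtColor(c["img"],cv2.COLOR_BGR2HSV).astype(int)
m=((abs(H[...,0]-12)<7)&(H[...,1]>170)&(H[...,2]>100)).astype(np.uint8);n,l,s,ce=cv2.connectedComponentsWithStats(m)
for i in range(1,n):
    if s[i][4]>100:
        ys,xs=np.nonzero(l==i);P=np.array([onplane(c,(x,y),.193)[:2] for x,y in zip(xs,ys)],np.float32);print(s[i],cv2.minAreaRect(P))
cv2.imwrite("pics/s6.png",c["img"])
```

```text
[ 0.49808915 -0.22065585  0.25152693] [ 3.14149277e+00  6.65087674e-04 -6.75879251e-01] 19.475 1.7624015277580165
0.72 [ 0.4991 -0.2271  0.1788]
0.67 [ 0.4971 -0.3776  0.0623]
0.88 [0.3789 0.0125 0.1551]
0.64 [ 0.4974 -0.2251  0.0007]
[341  53  33  61 374] ((0.5199031829833984, -0.33791208267211914), (0.01654312014579773, 0.04731550067663193), 68.2986068725586)
[252 161  15  58 428] ((0.501892626285553, -0.22596198320388794), (0.011780725792050362, 0.050131455063819885), 51.182193756103516)
```

View pics/s6.png

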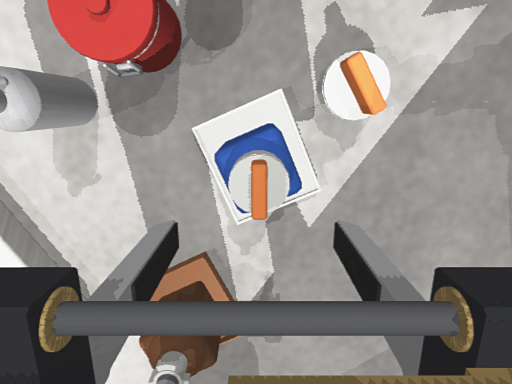

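The wrist view shows the orange bar at (259,190), aligned with the fingers on the blue bottle. The larger loose cap is at (358,85) and the brown bottle is out of the way. I shift a few mm, go down and grip.

Request:
carry_out(
  commands=[
    [0,[4.5,2.5,0],[0,0,0.004]],
    [0.4,[0,0,30],[0,0,0]],
    [0.4,[0,0,25],[0,0,0]],
    [0.4,[0,0,15],[0,0,0]],
    [0.4,[0,0,7],[0,0,0]],
    [0.4,[0,0,5],[0,0,0]],
    [1,[0,0,0],[0,0,0]],
    [1,[0,0,0],[0,0,0]],
    [1,[0,0,0],[0,0,0]],
    [1,[0,0,0],[0,0,0]],
  ],
  squeeze=30,
)

```text
time_s: 20.82
ee_pos: [0.5002, -0.2255, 0.1701]
eef_rot: [-3.142, -0.0, -0.683]
force: [-0.5, 0.4, -0.6]
grip_width: 0.0197
grip_force: 0.0
```

Request:
carry_out(
  commands=[
    [1,[0,0,0],[0,0,0]],
    [1,[0,0,0],[0,0,0]],
    [1,[0,0,0],[0,0,0]],
    [1,[0,0,0],[0,0,0]],
  ],
)

```text
time_s: 21.32
ee_pos: [0.5001, -0.2255, 0.1699]
eef_rot: [-3.142, 0.0, -0.683]
force: [0.8, -0.4, -0.5]
grip_width: 0.0003
grip_force: 0.0
```

The fingers shut over the bar again. The knob grasp also failed at 21 mm below the bar top but held at 26 mm, so I open, go 4 mm lower and close.

Request:
carry_out(
  commands=[
    [0.5,[0,0,0],[0,0,0]],
    [0.5,[0,0,0],[0,0,0]],
    [0.5,[0,0,0],[0,0,0]],
    [0.5,[0,0,2],[0,0,0]],
    [0.5,[0,0,2],[0,0,0]],
    [1,[0,0,0],[0,0,0]],
    [1,[0,0,0],[0,0,0]],
    [1,[0,0,0],[0,0,0]],
    [1,[0,0,0],[0,0,0]],
    [1,[0,0,0],[0,0,0]],
  ],
  squeeze=30,
)

```text
time_s: 22.58
ee_pos: [0.5001, -0.2256, 0.166]
eef_rot: [3.141, -0.0, -0.683]
force: [-1.1, -1.4, -0.0]
grip_width: 0.0132
grip_force: 30.0
```

Request:
carry_out(
  commands=[
    [1,[0,0,0],[0,0,0]],
    [1,[0,0,0],[0,0,0]],
  ],
)

```text
time_s: 22.82
ee_pos: [0.5001, -0.2256, 0.166]
eef_rot: [3.141, -0.0, -0.683]
force: [-0.6, -0.7, 0.9]
grip_width: 0.0135
grip_force: 30.0
```

Gripped at 13.3 mm. I push down with a firmer grip.

Request:
carry_out(
  commands=[
    [1,[0,0,0],[0,0,0]],
    [1,[0,0,2],[0,0,0]],
    [1,[0,0,2],[0,0,0]],
    [1,[0,0,2],[0,0,0]],
    [1,[0,0,1],[0,0,0]],
    [1,[0,0,0],[0,0,0]],
    [1,[0,0,0],[0,0,0]],
  ],
  squeeze=50,
)

```text
time_s: 23.7
ee_pos: [0.5003, -0.2256, 0.1596]
eef_rot: [-3.141, -0.001, -0.683]
force: [-2.7, 0.3, 8.0]
grip_width: 0.0121
grip_force: 50.0
```

Request:
carry_out(
  commands=[
    [1,[0,0,0.6],[0,0,0]],
    [1,[0,0,0],[0,0,0]],
  ],
)

```text
time_s: 23.95
ee_pos: [0.5003, -0.2257, 0.1591]
eef_rot: [-3.141, -0.001, -0.683]
force: [-1.4, -1.0, 8.9]
grip_width: 0.0126
grip_force: 50.0
```

Run:
```python
from h import *
f=[];z=[]
for i in range(6):
    ctrl.camera("side");o=ctrl.get_obs();f.append(o["force"]);z.append(o["ee_pos"][2])
print(np.mean(f,0),np.mean(z),o["grip_force"],o["time_s"])
for r in ctrl.place_of("cap","side")+ctrl.place_of("cap_bar","side"): print(r["score"],r["at"])
```

```text
[-2.76151465 -0.55291366  9.20422571] 0.15911837312084068 50.0020694732666 24.25
0.73 [0.4951, -0.3855, -0.0005]
0.57 [0.4956, -0.2221, 0.1262]
0.91 [0.4983, -0.2197, 0.1682]
0.83 [0.4962, -0.3803, 0.0606]
```

Measured push is 6–7 mm at 9.2 N. Now I twist 60° anticlockwise.

Request:
carry_out(
  commands=[
    [1,[0,0,0],[0,0,-0.105]],
    [1,[0,0,0],[0,0,-0.105]],
    [1,[0,0,0],[0,0,-0.105]],
    [1,[0,0,0],[0,0,-0.105]],
  ],
)

```text
time_s: 24.85
ee_pos: [0.5008, -0.2256, 0.1593]
eef_rot: [3.142, -0.002, -0.26]
force: [-0.7, -0.1, 8.6]
grip_width: 0.0127
grip_force: 50.0
```

```bash
python3 -c "
from h import *
o=ctrl.get_obs();print(o['moment'],o['force'],o['eef_rot'],o['grip_width'],o['qpos'][5])"
```

```text
[ 0.09240564  0.11166932 -0.05338492] [-0.68511222 -0.10524452  8.59715198] [ 3.14150121e+00 -2.33975525e-03 -2.59678324e-01] 0.012720027898542614 1.34022187279232
```

Torque is small, so it is turning freely. I continue to 60°.

Request:
carry_out(
  commands=[
    [1,[0,0,0],[0,0,-0.105]],
    [1,[0,0,0],[0,0,-0.105]],
    [1,[0,0,0],[0,0,-0.105]],
    [1,[0,0,0],[0,0,-0.105]],
    [1,[0,0,0],[0,0,-0.105]],
    [1,[0,0,0],[0,0,-0.105]],
    [1,[0,0,0],[0,0,0]],
    [1,[0,0,0],[0,0,0]],
  ],
)

```text
time_s: 25.85
ee_pos: [0.5008, -0.2256, 0.1593]
eef_rot: [3.14, -0.002, 0.367]
force: [0.4, 0.9, 9.0]
grip_width: 0.0127
grip_force: 50.0
```

Run:
```python
from h import *
c=ctrl.camera("top");o=ctrl.get_obs();print(o['moment'],o['force'],o['eef_rot'],o['ee_pos'],o['grip_width'])
s=ctrl.camera("side")
O=np.zeros((400,800,3),np.uint8);O[:,:400]=cv2.resize(c["img"][160:260,280:380],(400,400));O[:,400:]=cv2.resize(s["img"][90:190,240:340],(400,400));cv2.imwrite("pics/s7.png",O)
```

```text
[0.118351   0.14910045 0.00207913] [0.03392305 0.23890383 8.78003733] [ 3.14012706e+00 -1.81631667e-03  3.66904458e-01] [ 0.50078577 -0.22557828  0.15929081] 0.012678933567175138
```

View pics/s7.png

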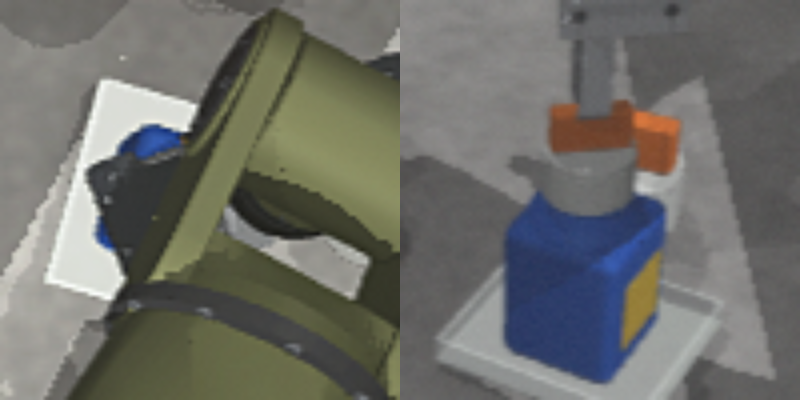

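The side view shows the bar now running across the image at (592,125) and turned with the fingers. I lift straight up.

Request:
carry_out(
  commands=[
    [1,[0,0,-4],[0,0,0]],
    [1,[0,0,-4],[0,0,0]],
    [1,[0,0,-6],[0,0,0]],
    [1,[0,0,-8],[0,0,0]],
    [1,[0,0,-12],[0,0,0]],
    [1,[0,0,-14],[0,0,0]],
    [1,[0,0,-14],[0,0,0]],
    [1,[0,0,-12],[0,0,0]],
    [1,[0,0,-8],[0,0,0]],
    [1,[0,0,-5],[0,0,0]],
  ],
)

```text
time_s: 27.2
ee_pos: [0.5001, -0.2255, 0.2458]
eef_rot: [3.141, -0.0, 0.367]
force: [-0.7, 0.2, -1.0]
grip_width: 0.0124
grip_force: 50.0
```

Request:
carry_out(
  commands=[
    [1,[0,0,0],[0,0,0]],
    [1,[0,0,0],[0,0,0]],
    [1,[0,0,0],[0,0,0]],
    [1,[0,0,0],[0,0,0]],
    [1,[0,0,0],[0,0,0]],
    [1,[0,0,0],[0,0,0]],
  ],
)

```text
time_s: 27.95
ee_pos: [0.5001, -0.2255, 0.2453]
eef_rot: [-3.142, 0.0, 0.367]
force: [-1.1, 0.6, -0.4]
grip_width: 0.0123
grip_force: 50.0
```

Run:
```python
from h import *
s=ctrl.camera("side");t=ctrl.camera("top");o=ctrl.get_obs();print(o['force'],o['ee_pos'],o['eef_rot'],o['grip_width'],o['grip_force'],o['time_s'])
for n in ["cap","cap_bar","lock_tab","moka_pot","canister","pump_bottle","cup"]:
    for r in ctrl.place_of(n,"side"): print(n,round(r["score"],2),np.round(r["at"],3))
cv2.imwrite("pics/s8.png",cv2.resize(s["img"],(800,600)))
```

```text
[ 0.11132113  0.25538697 -0.37450098] [ 0.50010509 -0.22549216  0.24535705] [ 3.14158482e+00 -8.12940522e-06  3.66806167e-01] 0.012472747246507161 49.98710811138153 28.05
cap 0.96 [ 0.5   -0.381 -0.001]
cap 0.9 [ 0.497 -0.225  0.21 ]
cap 0.35 [ 0.714 -0.338 -0.003]
cap_bar 0.68 [ 0.5   -0.224  0.252]
cap_bar 0.67 [ 0.496 -0.38   0.062]
lock_tab 0.95 [0.524 0.261 0.094]
moka_pot 0.57 [0.711 0.266 0.07 ]
canister 0.65 [ 0.719 -0.214  0.001]
pump_bottle 0.79 [ 0.724 -0.078 -0.002]
pump_bottle 0.37 [ 0.717 -0.213  0.001]
cup 0.8 [ 0.716 -0.339 -0.002]
```

View pics/s8.png

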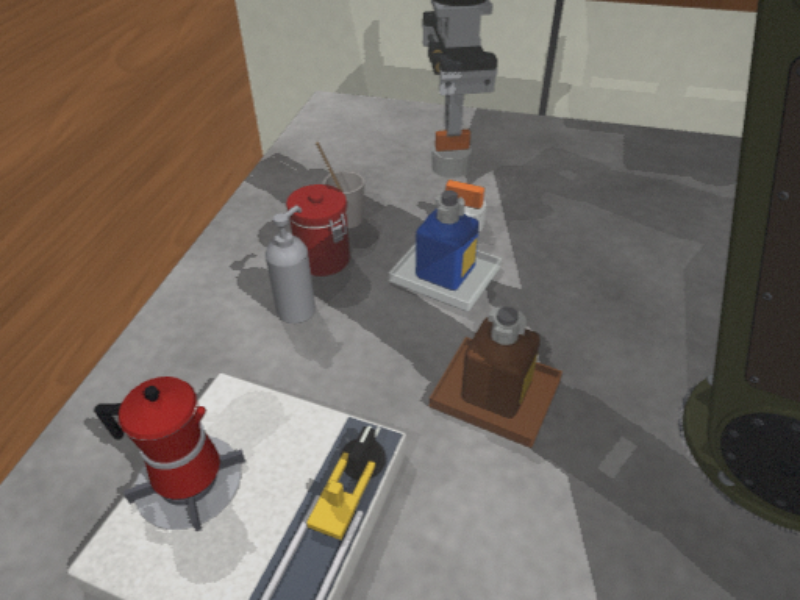

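The cap is held level at (452,155), above the bare neck at (450,205). The fork is home over the knob at (340,490), and the other objects have not moved.

```bash
python3 -c "
from station import ctrl
print(ctrl.hand_in())"
```

```text
the job is handed in; nothing more can be done
None
```

I handed the job in at about 28 s; it returned no verdict. My last checks showed the knob at the mark, the fork home, the cap held level and still about 8 cm above the bottle neck, and the moka pot, canister, pump bottle and cup in place.

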